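# Hold a specimen block in the corner of a trimming board

### The job

Pick up the bevelled aluminium specimen block and lay it flat on the trimming board, its upright long side to the fence and its bevel facing away from the fence, and let go of it. Slide it home so that one end is up against the short stop and the long side lies flush along the fence, then push on it slantwise (the bevel is there for this), towards the fence and down, so that the block is pressed firmly against the fence and down on the base plate at once. Finish holding it there with that push: do not back off or let go at the end, and leave the beaker, jar and marker alone.

Things in the scene. Friction and masses are not known exactly. Their poses are not given: they have to be found in the camera images.
- block_center (a point): centre of the loose aluminium specimen block, 44 mm wide (x) by 60 mm long (y) by 34 mm high (z, up), 17 mm above its underside; about 0.2 kg, smooth. The +x long side is upright; the -x long side is upright for the lowest 10 mm, then slopes back 14 mm over the other 24 mm of height (bevel about 60 degrees from level). Three dark round marks on its flat top. The upright ends, 60 mm apart, can be gripped
- block: the same block; origin at the centre of its 44 x 60 mm underside, same axes
- block_bevel (a point): middle of the bevelled face of the block: 15 mm from the block's centre towards its -x, 22 mm above its underside
- corner (a point): inner corner of the trimming board, where fence face, stop face and base plate meet, on the plate's top, 10 mm above the worktop. Its x axis points square into the fence, y along the fence into the stop, z up. With the block home its centre lies at about x -22, y -30, z +17 mm here, with its axes along these
- base_plate: the flat smooth aluminium base plate (the block slides easily on it), axes as for the corner, of the fixed trimming board, 130 mm (x) by 180 mm (y), its top 10 mm above the worktop; origin at the centre of its top. Free area in front of the fence: x -65 to +53 mm, y -90 to +76 mm beside the stop
- fence: steel bar fixed upright along the far (+x) edge of the base plate, the full 180 mm long, 12 mm thick, 24 mm high above the plate; origin at the foot of its working face, half-way along, axes as for the corner (53 mm from the plate's middle); the working face looks to its -x
- stop: short steel stop bar fixed on the +y end of the plate at the fence, 50 mm long (x), 14 mm thick (y), 20 mm high above the plate; origin at the foot of its working face, half-way along (76 mm from the plate's middle along y); the working face looks to its -y
- microscope: fixed laboratory microscope standing on the worktop between and behind the two places of work; about 0.24 m wide (y), 0.41 m high, reaching some 0.12 m from its origin towards the robot; keep arm and gripper clear of it; origin at the centre of its underside
- beaker: small glass beaker, 46 mm across, 58 mm high, standing on the worktop, to be left alone; origin at the centre of its underside
- jar: specimen jar with lid, 43 mm across, 48 mm high, to be left alone; origin at the centre of its underside
- marker: marker pen lying on the worktop, 14 x 132 x 15 mm, to be left alone; origin at the centre of its underside
Mind the look-alikes: they are no part of the job. Leave any yellow look-alike of the block alone. Of the things that look like the part that bears corner, the larger one is meant.

How it is judged:
By the outcome, as a careful person would: the job done as asked, in the order asked, and still so for the second after the job is handed in, while the arm keeps its last pose, push and grip.
It also fails if it takes over 72 s, if anything falls off the work surface, if the arm or the gripper's body presses on something with over 40 N, if the wrist force passes 120 N, or if a joint passes its speed limit or range.

### The arm

A 6-joint arm with a two-finger parallel gripper is mounted at the origin on a cart in front of the work surface, level with it; the furniture and walls round the work are solid. World frame = base frame: x ahead of the robot, y to its left, z up, the work surface at z = 0. Lengths are in m, angles in degrees, forces in N, time in s.
With the tool pointing down it reaches from about 0.3 to 0.75 m from the base axis. Payload 8.5 kg.
Tool frame: the origin (TCP) lies midway between the tips of the shut fingers; the grasp point (between the pads) lies 19 mm behind it; z points along the fingers, y is the direction in which the jaws open and shut (so a half turn about z gives the same grasp; the last joint's range is limited). The gripper opens to 85 mm and grips with 20 to 120 N. Pads are 22 mm wide; open, the fingers measure 114 mm over their backs; the gripper's body (76 mm by 85 mm) begins 54 mm behind the grasp point. The pads swing forward as they close: fully open they stand 13 mm farther back than shut.
Start: joints at [-85.044, 21.807, 74.336, -0, 83.858, -12.336], TCP at [0.163, -0.525, 0.231] pointing down, gripper open.
Joint ranges: [-178.18, 178.18], [-50.72, 133.34], [12.68, 142.11], [-81.47, 261.47], [9.98, 163.14], [-165.26, 165.26]. Speed limits (degrees/s): [136.94, 136.94, 180, 180, 180, 180].

### API

Orientations are given as a 3x3 rotation matrix whose columns are the frame's x, y, z axes.
In Python, from rig import status, eyes, env gives the robot as it stands. The module is installed in compiled form; this text tells all that it offers.
- The arm moves only by the tool play_rows, never from a script. Its argument "targets" is text: rows parted by semicolons, each of 5 numbers parted by spaces: the shift along the tool's x, y, z in m, then the turn about the tool's z in rad, then the closure, from 0 (fully open) to 1 (shut). A call has 1 to 5 rows; each row is the pose to reach, as a shift and turn from the pose commanded when the call began, along the tool's axes at that moment; what a row does not reach only later rows make up. A row lasts 1/10 s, in which the tool goes at most 50 mm and 8.59 degrees, less where a joint would pass 70% of its speed; a pose out of reach is approached as far as the arm can. A call with a gripper value outside its range is refused whole. The fingers move at their own pace and stop on an object; "force" is the grip in N (left out, the last holds). Time passes only in rows, so rows that repeat a pose let the fingers close. It gives the time, the measured TCP pose, the force and the opening at its end, in the units of the state.
- status.observe(): the state, without advancing time (a new reading comes with each control period).
- eyes.get_image(name): name is "scene" or "top"; returns a dict with "pixels" (400x640x3 uint8, red, green, blue), "range_z" (400x640 float32, m along the optical axis (not along the pixel's ray), 0 where there is no reading), "mtx" (3x3 intrinsics, pixels), "world_to_cam" (4x4, takes a point from world to camera coordinates). Camera axes: x right, y up, looking along -z (the intrinsics and any distortion apply to the point x, -y, -z); pixel columns grow to the right and rows downward; lengths in m; the calibration is good to about 2 mm. A picture is of the moment at which its call begins.
- env.close_job(): hands the job in, once; it reports no verdict.
The state is a dict: "time_s": time; "q": joint angles; "qvel": joint speeds; "joint_efforts": joint torques, N m; "position": TCP position; "tool_rot": TCP orientation; "ft_force": force on the tool from outside, world axes, zero at the start; "wrist_torque": the same for the moment, N m; "grip_width": finger opening in m.
Only numpy, scipy, OpenCV 4.12 (cv2) and the standard library are available. Lean on these libraries where they do the work, as an engineer would, in place of code of your own. Each camera call takes 0.05 s, during which the arm holds its last target.

## Working session

There is one attempt and no reset: what is moved stays moved. The work goes in short steps, Python scripts to look and compute and a tool call to move; the robot and the scene stay as the last step left them, time stands still between calls to the robot, and variables do not carry over. Pictures are saved under pics/ and viewed, and the job is handed in when it is done.

Besides the shell and the picture viewer there is one more tool, called after "Call:" as a command line: name --argument value ..., lists and objects as JSON in quotes. play_rows: Moves the arm, as the interface text tells. Its arguments: {"type":"object","properties":{"targets":{"type":"string"},"force":{"type":"number"}},"required":["targets"]}

```bash
mkdir -p pics; cat > h.py <<'E'
import numpy as np,cv2
from rig import status,eyes,env
def grab(n,tag):
    d=eyes.get_image(n); cv2.imwrite(f'pics/{n}_{tag}.png',d['pixels'][:,:,::-1]); np.savez(f'pics/{n}_{tag}.npz',**d); return d
def load(n,tag): return dict(np.load(f'pics/{n}_{tag}.npz'))
def ray(d,u,v):
    K=d['mtx'];W=d['world_to_cam'];R=W[:3,:3];t=W[:3,3]
    c=np.linalg.solve(K,[u,v,1]); dc=np.array([c[0],-c[1],-c[2]])
    return -R.T@t, R.T@dc
def plane(d,u,v,z):
    o,r=ray(d,u,v); return o+r*(z-o[2])/r[2]
def dep(d,u,v):
    o,r=ray(d,u,v); return o+r*d['range_z'][int(round(v)),int(round(u))]
def cloud(d):
    v,u=np.mgrid[:400,:640];K=d['mtx'];W=d['world_to_cam'];z=d['range_z']
    p=np.stack([u,v,np.ones_like(u)],-1)@np.linalg.inv(K).T
    p=p*z[...,None]; p=p*[1,-1,-1]
    return (p-W[:3,3])@W[:3,:3]
def proj(d,P):
    W=d['world_to_cam'];c=W[:3,:3]@np.asarray(P)+W[:3,3]; k=d['mtx']@[c[0],-c[1],-c[2]]; return k[:2]/k[2]
E
python3 - <<'E'
from h import *
for n in('scene','top'):
    d=grab(n,'0'); print(n,d['mtx'],ray(d,320,200), (d['range_z']==0).mean())
s=status.observe(); print(s)
E
```

```text
scene [[463.43539768   0.         313.42174457]
 [  0.         463.43539768 200.24328445]
 [  0.           0.           1.        ]] (array([-0.27597951, -0.64311207,  1.11697734]), array([ 0.52893724,  0.46294709, -0.71141208])) 0.08578125
top [[429.33998352   0.         315.8670941 ]
 [  0.         429.33998352 203.26395608]
 [  0.           0.           1.        ]] (array([0.36268405, 0.1066959 , 1.19433422]), array([ 0.13202559, -0.01746424, -0.99116835])) 0.0039453125
{'time_s': 0.1, 'q': array([-8.50449083e+01,  2.18390421e+01,  7.43797941e+01,  7.09929931e-04,
        8.38589285e+01, -1.23373316e+01]), 'qvel': array([-0.04048613, -0.11426458, -0.12154208, -0.04255436,  0.0256168 ,
        0.0414767 ]), 'joint_efforts': array([ 3.83676597e-03, -4.49222195e+01, -2.31654310e+01, -1.70921726e-04,
        3.72185270e-03, -6.34042792e-06]), 'position': array([ 0.16344994, -0.52487366,  0.23075923]), 'tool_rot': array([[ 9.54800528e-01,  2.97247273e-01, -1.04958875e-04],
       [ 2.97247138e-01, -9.54799617e-01,  1.35324176e-03],
       [ 3.02032730e-04, -1.32327467e-03, -9.99999079e-01]]), 'ft_force': array([-0.3275419 , -0.14447874, -0.46090347]), 'wrist_torque': array([ 0.04044637, -0.03021974, -0.00732014]), 'grip_width': 0.08521546402853444}
```

View pics/scene_0.png

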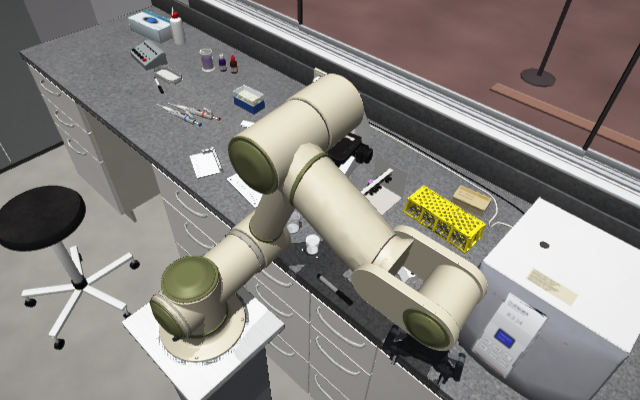

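View pics/top_0.png

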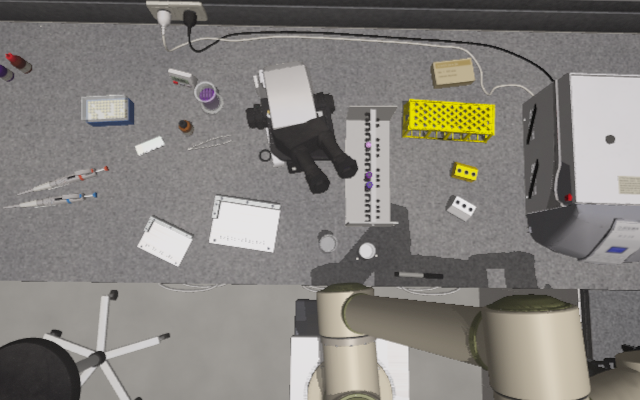

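The silver block is at top (461,208) and its yellow look-alike at (466,172). There are two boards: a larger one at (245,223) and a smaller one at (165,240). I'll enlarge both areas.

```bash
python3 - <<'E'
from h import *
d=load('top','0');p=d['pixels'][:,:,::-1]
a=cv2.resize(p[180:280,130:290],None,fx=5,fy=5,interpolation=cv2.INTER_CUBIC)
b=cv2.resize(p[150:230,430:500],None,fx=7,fy=7,interpolation=cv2.INTER_CUBIC)
cv2.imwrite('pics/a.png',a);cv2.imwrite('pics/b.png',b)
s=load('scene','0')
cv2.imwrite('pics/c.png',cv2.resize(s['pixels'][120:300,180:480,::-1],None,fx=2.6,fy=2.6))
C=cloud(d)
for u,v in[(245,223),(165,240),(461,208),(466,172),(328,242),(367,251),(418,275),(300,100),(317,180),(345,168)]: print(u,v,C[v,u].round(4),proj(s,C[v,u]).round(1))
E
```

```text
245 223 [0.4529 0.2916 0.0119] [256.2 182.8]
165 240 [0.4032 0.5119 0.002 ] [205.8 162.6]
461 208 [ 0.5013 -0.2984  0.0355] [405.2 266.5]
466 172 [ 0.6023 -0.3165  0.0311] [429.7 251. ]
328 242 [0.4046 0.0619 0.0019] [293.2 226.9]
367 251 [ 0.3808 -0.0407  0.0447] [311.6 239.7]
418 275 [ 0.3184 -0.1843  0.011 ] [333.1 286.7]
300 100 [0.6814 0.1356 0.3477] [338.7  90.2]
317 180 [0.5043 0.099  0.411 ] [307.3 100.4]
345 168 [0.5342 0.0449 0.3807] [329.  113.2]
```

View pics/a.png

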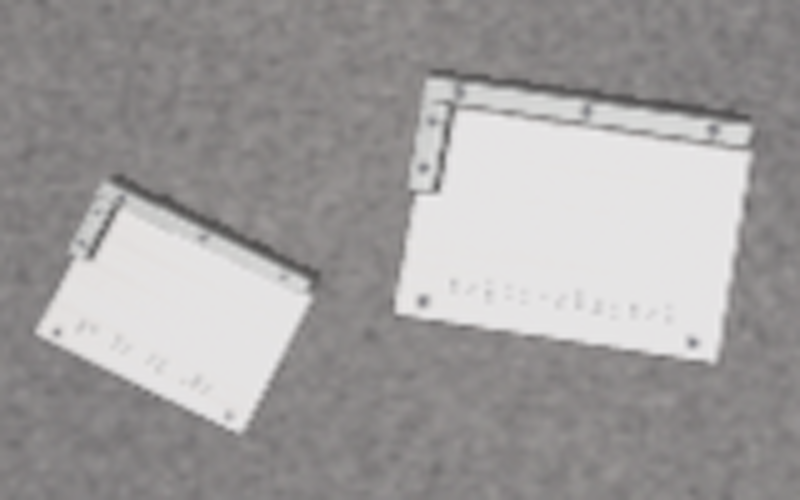

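View pics/b.png

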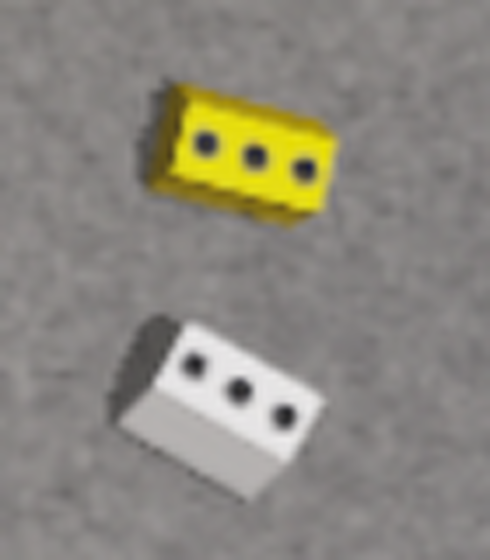

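View pics/c.png

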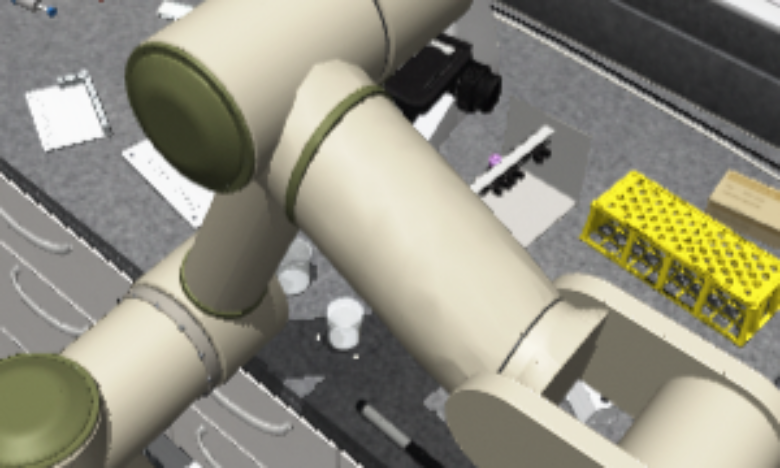

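```bash
cat > meas.py <<'E'
from h import *
def rect(P):  # P Nx2 metres
    r=cv2.minAreaRect((P*1000).astype(np.float32)); return np.array(r[0]),r[1],cv2.boxPoints(r)
E
python3 - <<'E'
from h import *; from meas import rect
d=load('top','0');C=cloud(d);p=d['pixels'].astype(int);hsv=cv2.cvtColor(d['pixels'],cv2.COLOR_RGB2HSV)
# block top
roi=np.zeros((400,640),bool);roi[190:228,440:482]=1
print('block depth z', np.percentile(C[...,2][roi],[50,90,97]))
bright=(hsv[...,2]>150)&roi   # look
g=hsv[...,2]
print(g[195:222,444:480:1][::3,::3])
m=roi&(C[...,2]>.031)
print('top via depth',m.sum(),rect(C[m][:,:2]))
m2=roi&(g>215)
cnt=max(cv2.findContours(m2.astype('uint8'),0,2)[0],key=cv2.contourArea)
Q=np.array([plane(d,*c[0],.034)[:2] for c in cnt]);print('top via bright',len(Q),rect(Q))
# board
roi=np.zeros((400,640),bool);roi[190:256,204:286]=1
zz=C[...,2][roi];print(np.histogram(zz,bins=np.arange(-.006,.044,.002)))
m=roi&(C[...,2]>.027)
print('fence',m.sum(),rect(C[m][:,:2]))
m2=roi&(g>180); cnt=max(cv2.findContours(m2.astype('uint8'),0,2)[0],key=cv2.contourArea)
print('board outline(z.01)',rect(np.array([plane(d,*c[0],.01)[:2] for c in cnt])), cv2.minAreaRect(cnt))
# microscope
q=C[(C[...,2]>.05)&(C[...,1]>-.15)&(C[...,1]<.3)&(C[...,0]>.42)]
for y in np.arange(-.15,.3,.03):
    s=q[(q[:,1]>=y)&(q[:,1]<y+.03)]
    if len(s): print(round(y,2),'xmin',s[:,0].min().round(3),'zmax',s[:,2].max().round(3))
E
```

```text
block depth z [0.00026239 0.03255413 0.03525768]
[[138 130 132  87 134 130 141 130 129 128 126 127]
 [134 138  79  85 221 229 166 137 124 126 131 130]
 [131 107  78 125 129 161 229 229 141 132 139 133]
 [133  89  86 228 213 217 189 172 229 211 139 141]
 [136  83 172 182 212 229 200 173 224 208 229 142]
 [134 157 181 180 181 180 218 229 201  96 182 138]
 [130 131 107 173 181 180 181 177 225 226 130 137]
 [128 139 134 132 136 178 181 180 181 151 126 125]
 [142 129 136 138 137 125 149 178 144 138 133 128]]
top via depth 219 (array([ 453.25439453, -110.44012451]), (60.358612060546875, 466.6486511230469), array([[ 362.68408,  106.69589],
       [ 485.5975 , -343.47437],
       [ 543.8247 , -327.57614],
       [ 420.9113 ,  122.59412]], dtype=float32))
top via bright 48 (array([ 508.43893433, -306.4432373 ]), (55.866241455078125, 27.120243072509766), array([[ 482.88013, -324.07516],
       [ 506.4831 , -337.4321 ],
       [ 533.99774, -288.8113 ],
       [ 510.39478, -275.45438]], dtype=float32))
(array([152, 487, 747, 568, 243, 198, 546, 937, 750, 263,  45,   9,   8,
        10,   7,  12,
[... 556 characters left out ...]
69277954]), (181.01571655273438, 131.1447296142578), array([[373.98654, 211.94135],
       [503.9133 , 194.10962],
       [528.526  , 373.4442 ],
       [398.59927, 391.27594]], dtype=float32)) ((244.49708557128906, 223.76876831054688), (66.1448745727539, 47.59389877319336), 8.746161460876465)
-0.15 xmin 0.712 zmax 0.144
-0.12 xmin 0.449 zmax 0.143
-0.09 xmin 0.449 zmax 0.143
-0.06 xmin 0.447 zmax 0.141
-0.03 xmin 0.449 zmax 0.139
0.0 xmin 0.449 zmax 0.405
0.03 xmin 0.421 zmax 0.414
0.06 xmin 0.421 zmax 0.412
0.09 xmin 0.482 zmax 0.414
0.12 xmin 0.51 zmax 0.389
0.15 xmin 0.558 zmax 0.362
0.18 xmin 0.587 zmax 0.353
0.21 xmin 0.617 zmax 0.328
0.24 xmin 0.7 zmax 0.219
0.27 xmin 0.703 zmax 0.129
```

Call:
play_rows --targets "0.031 -0.032 0 0.14 0;0.062 -0.064 0 0.28 0;0.093 -0.097 0 0.42 0;0.124 -0.129 0 0.56 0;0.155 -0.161 0 0.7 0"

```text
time_s: 0.6
position: [0.264, -0.3235, 0.2311]
tool_rot: [[0.919, -0.393, -0.0], [-0.393, -0.919, 0.001], [-0.0, -0.0, -1.0]]
ft_force: [0.3, -0.6, -0.8]
grip_width: 0.0854
```

```bash
python3 - <<'E'
from h import *
d=grab('scene','1')
print(proj(d,[.5023,-.303,.034]))
cv2.imwrite('pics/s1.png',cv2.resize(d['pixels'][120:320,180:480,::-1],None,fx=2.6,fy=2.6))
E
```

```text
[406.61947192 267.49696439]
```

View pics/s1.png

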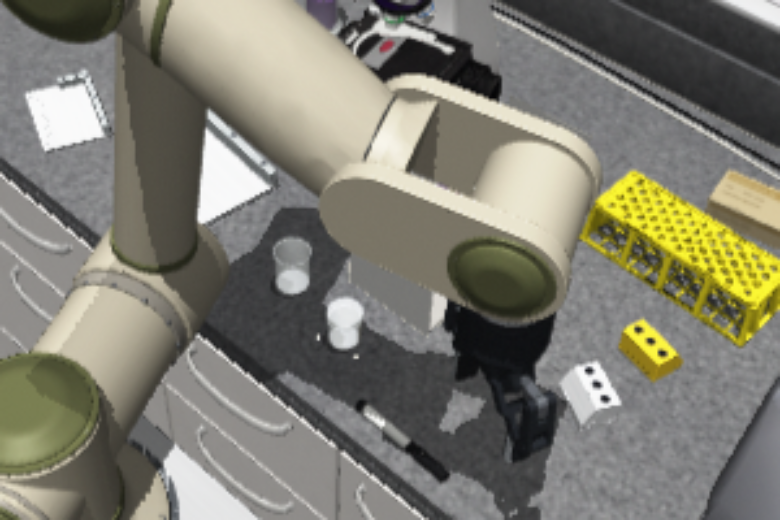

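The block now shows in the scene view at about (410,268). I'll triangulate its three marks across the two views.

```bash
python3 - <<'E'
from h import *
t=load('top','0');s=load('scene','1')
def marks(d,u0,u1,v0,v1,n):
    p=cv2.resize(d['pixels'][v0:v1,u0:u1],None,fx=8,fy=8,interpolation=cv2.INTER_CUBIC)
    g=p.max(2);m=(g<125).astype('uint8')
    k,l,st,c=cv2.connectedComponentsWithStats(m)
    o=[((c[i]+.5)/8-.5+[u0,v0],st[i,4]) for i in range(1,k)]
    cv2.imwrite(f'pics/m{n}.png',p[:,:,::-1]); return o
for n,d,r in(('t',t,(440,482,190,228)),('s',s,(390,425,255,290))):
    for c,a in marks(d,*r,n): print(n,c.round(2),a)
E
```

```text
t [467.82 190.48] 97
t [480.01 190.92] 20
t [469.76 194.95] 441
t [464.33 193.32] 118
t [449.55 202.71] 6014
t [469.29 198.32] 190
t [480.58 200.33] 235
t [457.3  201.72] 435
t [440.23 203.04] 80
t [480.55 203.69] 198
t [463.75 205.37] 516
t [470.2  209.05] 459
t [480.62 210.94] 213
t [443.09 212.22] 38
t [473.36 214.03] 86
t [454.96 216.13] 28
t [477.66 216.47] 105
t [473.9 217. ] 91
t [459.2  218.61] 455
t [479.23 218.93] 285
t [440.01 220.03] 125
t [457.55 220.21] 51
t [463.7 221.2] 91
t [442.4 224.6] 3
s [414.88 254.84] 53
s [420.83 257.53] 694
s [420.96 254.89] 48
s [422.96 256.93] 55
s [397.85 256.99] 44
s [401.83 257.04] 43
s [416.77 257.29] 92
s [406.97 257.71] 13
s [411.38 257.94] 2
s [402.89 258.71] 75
s [393.58 261.78] 209
s [406.18 262.08] 379
s [390.05 262.39] 82
s [391.63 263.05] 25
s [422.52 266.38] 465
s [409.13 267.46] 408
s [393.53 278.18] 8943
s [418.62 269.53] 273
s [421.77 273.9 ] 977
s [418.4  271.81] 43
s [412.25 272.92] 420
s [416.47 276.38] 76
s [412.89 277.37] 57
s [416.94 278.84] 10
s [398.06 281.1 ] 53
s [414.11 285.15] 346
s [404.11 284.01] 74
s [407.2  283.87] 18
s [405.31 285.95] 80
s [413.07 288.17] 136
s [422.38 288.64] 234
```

View pics/ms.png

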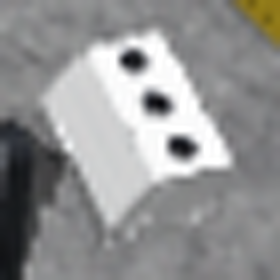

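```bash
cat >> h.py <<'E'
def tri(d1,p1,d2,p2):
    o1,r1=ray(d1,*p1);o2,r2=ray(d2,*p2)
    a,b=np.linalg.lstsq(np.c_[r1,-r2],o2-o1,rcond=None)[0]
    A=o1+a*r1;B=o2+b*r2; return (A+B)/2,np.linalg.norm(A-B)
E
python3 - <<'E'
from h import *
t=load('top','0');s=load('scene','1')
M=[]
for a,b in(((457.3,201.72),(406.18,262.08)),((463.75,205.37),(409.13,267.46)),((470.2,209.05),(412.25,272.92))):
    P,e=tri(t,a,s,b);M.append(P);print(P.round(4),round(e,4),plane(t,*a,.034).round(4),plane(s,*b,.034).round(4))
v=M[0]-M[2];print(np.degrees(np.arctan2(v[1],v[0]))-90)
v=plane(t,457.3,201.72,.034)-plane(t,470.2,209.05,.034);print(np.degrees(np.arctan2(v[1],v[0]))-90,np.linalg.norm(v))
E
```

```text
[ 0.519  -0.29    0.0318] 0.0001 [ 0.5186 -0.2892  0.034 ] [ 0.5174 -0.2908  0.034 ]
[ 0.5092 -0.3074  0.0317] 0.0 [ 0.5089 -0.3066  0.034 ] [ 0.5075 -0.3082  0.034 ]
[ 0.4994 -0.325   0.0316] 0.0002 [ 0.499 -0.324  0.034] [ 0.4978 -0.3257  0.034 ]
-29.28340661240904
-29.39815266019089 0.03993580807891514
```

Call:
play_rows --targets "0.043 -0.022 0 0.022 0;0.086 -0.045 0.01 0.044 0;0.129 -0.067 0.02 0.066 0;0.172 -0.09 0.04 0.088 0;0.2142 -0.1117 0.06 0.108 0"

```text
time_s: 1.15
position: [0.5025, -0.3051, 0.1721]
tool_rot: [[0.874, -0.485, 0.0], [-0.485, -0.874, -0.0], [0.0, 0.0, -1.0]]
ft_force: [-0.6, -1.7, 0.2]
grip_width: 0.0853
```

Call:
play_rows --targets "0 0 0.04 0 0;0 0 0.08 0 0;0 0 0.1 0 0;0 0 0.1 0 0"

```text
time_s: 1.55
position: [0.4993, -0.3046, 0.0698]
tool_rot: [[0.875, -0.485, -0.005], [-0.485, -0.875, 0.005], [-0.006, -0.002, -1.0]]
ft_force: [-0.0, -0.5, 0.2]
grip_width: 0.0852
```

Call:
play_rows --targets "0 0 0 0 0;0 0 0 0 0"

```text
time_s: 1.75
position: [0.5011, -0.3063, 0.0745]
tool_rot: [[0.875, -0.485, 0.002], [-0.485, -0.875, -0.002], [0.003, 0.001, -1.0]]
ft_force: [0.2, -1.0, 0.9]
grip_width: 0.0854
```

```bash
python3 - <<'E'
from h import *
s=status.observe();print(s['position'],s['tool_rot'],s['q'],s['qvel'].round(2))
d=grab('scene','2');cv2.imwrite('pics/s2.png',cv2.resize(d['pixels'][180:320,330:510,::-1],None,fx=4,fy=4))
d=grab('top','2')
E
```

```text
[ 0.50106683 -0.30633736  0.07453935] [[ 8.74578667e-01 -4.84879374e-01  2.03666022e-03]
 [-4.84876207e-01 -8.74580800e-01 -1.86757158e-03]
 [ 2.68677086e-03  6.45810180e-04 -9.99996182e-01]] [-4.29820703e+01  3.41201590e+01  8.11104910e+01  1.41294969e-03
  6.46110297e+01  7.60218521e+01] [ 0.09 -0.39  0.2  -0.02 -0.15  0.07]
```

View pics/s2.png

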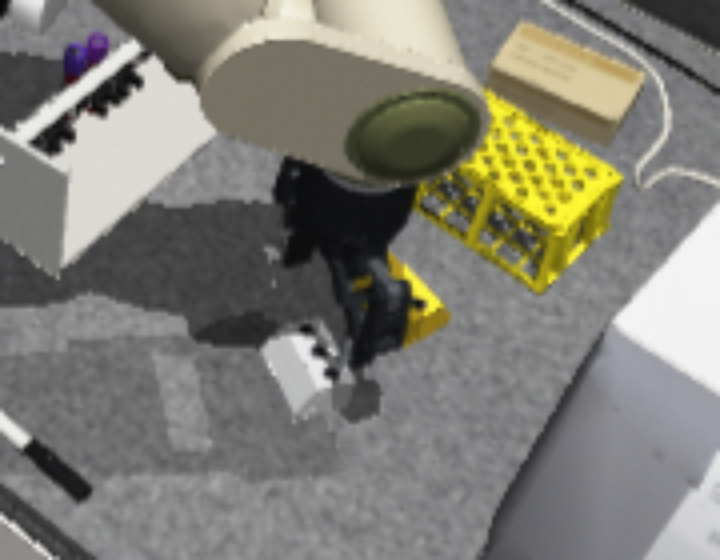

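Call:
play_rows --targets "0 0 0.012 0 0;0 0 0.025 0 0;0 0 0.03 0 0;0 0 0.03 0 0;0 0 0.03 0 0"

```text
time_s: 2.35
position: [0.5005, -0.3058, 0.0428]
tool_rot: [[0.875, -0.485, -0.0], [-0.485, -0.875, 0.0], [-0.0, -0.0, -1.0]]
ft_force: [0.2, -0.5, -0.4]
grip_width: 0.0853
```

Call:
play_rows --targets "0.0035 -0.0029 0.005 0 0;0.0035 -0.0029 0.015 0 0;0.0035 -0.0029 0.03 0 0;0.0035 -0.0029 0.042 0 0;0.0035 -0.0029 0.042 0 0" --force 40

```text
time_s: 2.85
position: [0.5042, -0.3042, -0.001]
tool_rot: [[0.875, -0.485, -0.003], [-0.485, -0.875, 0.002], [-0.003, -0.001, -1.0]]
ft_force: [-0.6, 0.3, 0.2]
grip_width: 0.0856
```

Call:
play_rows --targets "0 0 0 0 0;0 0 0 0 0.25;0 0 0 0 0.5;0 0 0 0 0.5;0 0 0 0 0.5"

```text
time_s: 3.35
position: [0.5053, -0.3052, 0.0017]
tool_rot: [[0.875, -0.485, 0.001], [-0.485, -0.875, -0.001], [0.001, 0.0, -1.0]]
ft_force: [-0.0, 0.4, 5.7]
grip_width: 0.0594
```

Call:
play_rows --targets "0 0 -0.01 0 0.5;0 0 -0.04 0 0.5;0 0 -0.08 0 0.5;0 0 -0.12 0 0.5;0 0 -0.16 0 0.5"

```text
time_s: 3.85
position: [0.5045, -0.3044, 0.1628]
tool_rot: [[0.875, -0.485, -0.001], [-0.485, -0.875, 0.001], [-0.001, -0.0, -1.0]]
ft_force: [-0.0, -0.0, -1.4]
grip_width: 0.0593
```

```bash
python3 - <<'E'
from h import *
t=load('top','0')
# brightness edges: look at crop enlarged with contrast
p=t['pixels'];c=cv2.resize(p[190:256,204:286],None,fx=9,fy=9,interpolation=cv2.INTER_CUBIC).astype(float)
c=np.clip((c-120)*1.9,0,255).astype('uint8');cv2.imwrite('pics/bd.png',c[:,:,::-1])
d=grab('scene','3');cv2.imwrite('pics/s3.png',d['pixels'][:,:,::-1])
E
```

```text
(no output)
```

View pics/bd.png

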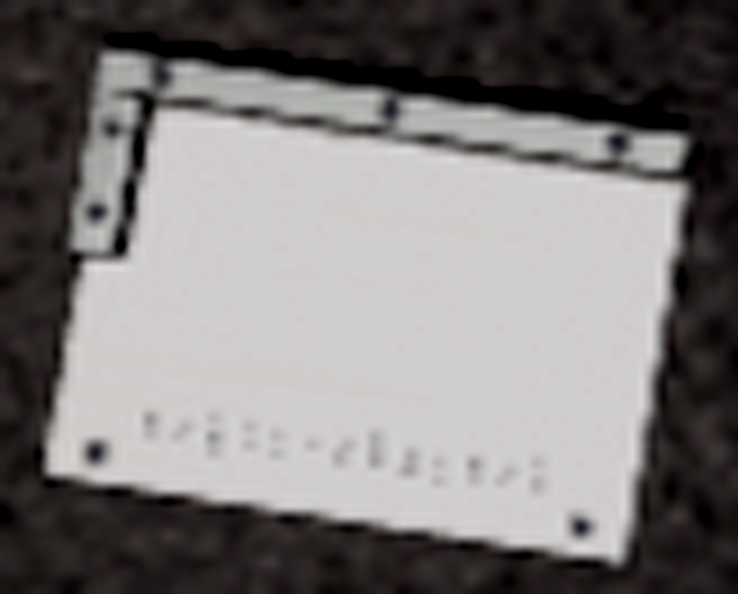

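View pics/s3.png

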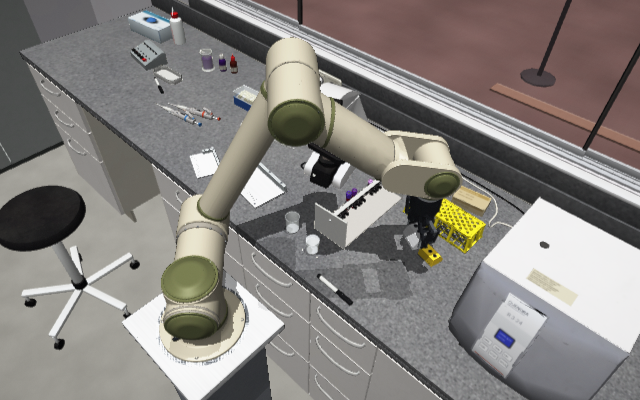

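```bash
python3 - <<'E'
from h import *
t=load('top','0')
f=lambda x,y:plane(t,(x+.5)/9-.5+204,(y+.5)/9-.5+190,.010)[:2]
yaw=lambda v:np.degrees(np.arctan2(v[1],v[0]))
pts=dict(f0=(165,107),f1=(680,181),st0=(155,110),st1=(131,250),bl=(45,475),br=(622,563),rt=(690,182))
W={k:f(*v) for k,v in pts.items()}
for k in W:print(k,W[k].round(4))
print('fence yaw',yaw(W['f0']-W['f1'])-90,'stop yaw',yaw(W['st0']-W['st1']),'front',yaw(W['bl']-W['br'])-90,'right',yaw(W['rt']-W['br']))
print('front len',np.linalg.norm(W['bl']-W['br']),'front->fence',)
y=np.radians(-8.0);bx=np.array([np.cos(y),np.sin(y)]);by=np.array([-np.sin(y),np.cos(y)])
for k in W:print(k,(W[k]@bx).round(4),(W[k]@by).round(4))
# depth check of plate height, scene triangulation of plate bottom-left corner later
C=cloud(t);print(np.median(C[215:235,225:265,2]), np.median(C[265:275,225:265,2]))
s=load('scene','3');cv2.imwrite('pics/sb.png',cv2.resize(s['pixels'][150:215,225:305,::-1],None,fx=9,fy=9,interpolation=cv2.INTER_CUBIC))
E
```

```text
f0 [0.5119 0.3581]
f1 [0.4915 0.1988]
st0 [0.511  0.3611]
st1 [0.4675 0.3666]
bl [0.3984 0.3898]
br [0.3744 0.2135]
rt [0.4913 0.1957]
fence yaw -7.295275469568921 stop yaw -7.230190165838899 front -7.740820283118282 right -8.616477876336686
front len 0.1779677011440327 front->fence
f0 0.4571 0.4259
f1 0.4591 0.2653
st0 0.4557 0.4287
st1 0.412 0.4281
bl 0.3402 0.4414
br 0.341 0.2635
rt 0.4593 0.2622
0.009427465443344489 -0.0007545491029900698
```

View pics/sb.png

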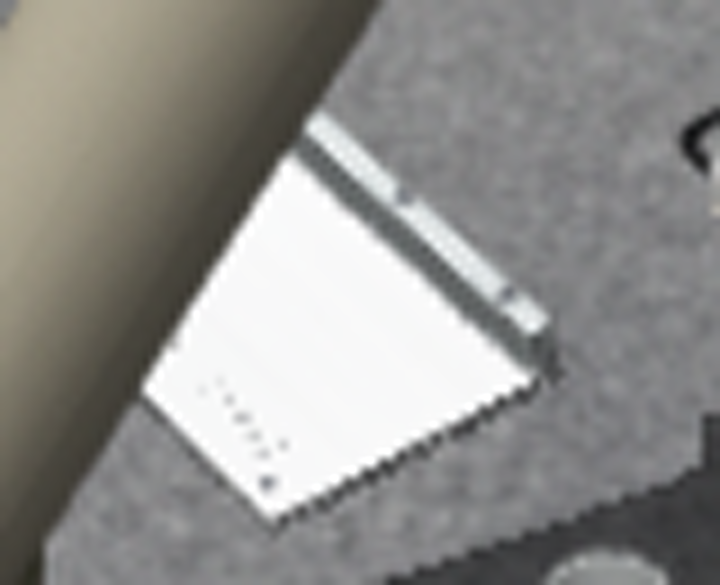

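```bash
python3 - <<'E'
from h import *
t=load('top','0');s=load('scene','3')
T=lambda x,y:((x+.5)/9-.5+204,(y+.5)/9-.5+190)
S=lambda x,y:((x+.5)/9-.5+225,(y+.5)/9-.5+150)
for n,a,b in(('br',(622,563),(275,518)),('screw',(580,527),(268,483)),('fenceR foot',(688,181),(528,376)),('fscrewR top',(619,143),(508,294)),('fscrewM',(391,109),(403,195))):
    P,e=tri(t,T(*a),s,S(*b));print(n,P.round(4),round(e,4))
a=plane(s,*S(528,376),.01);b=plane(s,*S(300,160),.01);print('scene fence',a,b,np.degrees(np.arctan2(*(b-a)[1::-1])) )
E
```

```text
br [0.3754 0.213  0.0053] 0.0027
screw [0.3855 0.2266 0.0067] 0.0009
fenceR foot [0.4915 0.1967 0.0083] 0.0006
fscrewR top [0.5003 0.2159 0.0325] 0.0002
fscrewM [0.5097 0.2847 0.0338] 0.0006
scene fence [0.49009253 0.19559146 0.01      ] [0.5126969  0.34959725 0.01      ] 81.64996896394092
```

```bash
python3 - <<'E'
from h import *
t=grab('top','4');s=grab('scene','4')
st=status.observe();p=st['position'];q1=np.radians(st['q'][0])
for d in(t,s):
    C=cloud(d).reshape(-1,3);C=C[(d['range_z'].ravel()>0)]
    r=C[:,0]*np.cos(q1)+C[:,1]*np.sin(q1);l=-C[:,0]*np.sin(q1)+C[:,1]*np.cos(q1)
    m=(np.abs(l)<.3)&(r>0)&(r<.75)
    for a in np.arange(0,.75,.05):
        k=m&(r>=a)&(r<a+.05)&(C[:,2]>.25)
        if k.sum()>20: print(round(a,2),'lat',np.percentile(l[k],[1,50,99]).round(3),'z',np.percentile(C[k,2],[1,50,99]).round(3))
    print()
print('tcp r,l',p[0]*np.cos(q1)+p[1]*np.sin(q1),-p[0]*np.sin(q1)+p[1]*np.cos(q1))
E
```

```text
0.0 lat [0.204 0.242 0.274] z [0.251 0.276 0.31 ]
0.05 lat [0.202 0.247 0.28 ] z [0.265 0.345 0.4  ]
0.1 lat [0.202 0.247 0.28 ] z [0.351 0.437 0.493]
0.15 lat [0.201 0.246 0.28 ] z [0.444 0.531 0.614]
0.2 lat [0.054 0.173 0.296] z [0.61  0.648 0.659]
0.25 lat [0.054 0.173 0.297] z [0.63  0.653 0.66 ]
0.3 lat [0.063 0.139 0.285] z [0.54  0.605 0.636]
0.35 lat [0.079 0.136 0.17 ] z [0.5   0.561 0.588]
0.4 lat [0.064 0.138 0.178] z [0.444 0.522 0.551]
0.45 lat [0.06  0.131 0.178] z [0.414 0.488 0.511]
0.5 lat [0.06  0.116 0.181] z [0.384 0.454 0.487]
0.55 lat [0.06  0.13  0.188] z [0.266 0.467 0.478]
0.6 lat [0.061 0.122 0.181] z [0.435 0.458 0.466]

0.0 lat [0.195 0.214 0.242] z [0.25  0.27  0.305]
0.05 lat [0.191 0.2   0.239] z [0.252 0.314 0.394]
0.1 lat [0.191 0.199 0.238] z [0.267 0.389 0.484]
0.15 lat [0.191 0.2   0.24 ] z [0.354 0.48  0.574]
0.2 lat [0.036 0.093 0.278] z [0.453 0.637 0.657]
0.25 lat [0.036 0.074 0.278] z [0.551 0.645 0.658]
0.3 lat [0.047 0.076 0.265] z [0.502 0.587 0.636]
0.35 lat [0.063 0.074 0.128] z [0.465 0.542 0.586]
0.4 lat [0.055 0.073 0.131] z [0.427 0.503 0.549]
0.45 lat [0.054 0.061 0.172] z [0.404 0.48  0.509]
0.5 lat [0.052 0.063 0.172] z [0.303 0.449 0.484]
0.55 lat [0.045 0.08  0.173] z [0.253 0.438 0.475]
0.6 lat [0.049 0.057 0.169] z [0.258 0.437 0.463]

tcp r,l 0.5787390467551887 0.11749453538149987
```

View pics/top_4.png

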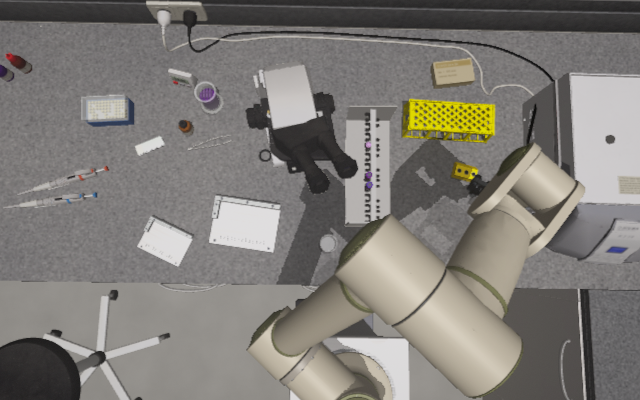

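Call:
play_rows --targets "-0.043 -0.018 -0.01 0 0.5;-0.086 -0.036 -0.02 0 0.5;-0.129 -0.055 -0.02 0 0.5;-0.172 -0.073 -0.02 0 0.5;-0.2159 -0.0913 -0.02 0 0.5"

```text
time_s: 4.5
position: [0.3584, -0.1185, 0.1798]
tool_rot: [[0.874, -0.485, -0.002], [-0.485, -0.874, 0.002], [-0.003, -0.0, -1.0]]
ft_force: [0.4, -0.1, -2.2]
grip_width: 0.0594
```

Call:
play_rows --targets "-0.021 -0.038 0 0 0.5;-0.042 -0.076 0 0 0.5;-0.064 -0.115 0 0 0.5;-0.085 -0.153 0 0 0.5;-0.106 -0.191 0 0 0.5"

```text
time_s: 5.0
position: [0.3591, 0.0998, 0.1801]
tool_rot: [[0.874, -0.485, -0.002], [-0.485, -0.874, 0.0], [-0.002, 0.001, -1.0]]
ft_force: [1.0, -1.3, -2.1]
grip_width: 0.0592
```

Call:
play_rows --targets "0.001 -0.045 0 -0.08 0.5;0.002 -0.09 0 -0.16 0.5;0.003 -0.135 0 -0.24 0.5;0.004 -0.18 0 -0.32 0.5;0.0046 -0.2258 0 -0.3665 0.5"

```text
time_s: 5.5
position: [0.4736, 0.2949, 0.1794]
tool_rot: [[0.991, -0.136, -0.003], [-0.136, -0.991, -0.001], [-0.003, 0.002, -1.0]]
ft_force: [1.0, -0.8, -2.6]
grip_width: 0.0594
```

Call:
play_rows --targets "0 0 0.04 0 0.5;0 0 0.08 0 0.5;0 0 0.11 0 0.5;0 0 0.11 0 0.5;0 0 0.11 0 0.5"

```text
time_s: 6.0
position: [0.4736, 0.2932, 0.0709]
tool_rot: [[0.99, -0.139, -0.001], [-0.139, -0.99, -0.001], [-0.001, 0.001, -1.0]]
ft_force: [0.3, 0.1, -1.7]
grip_width: 0.0595
```

```bash
python3 - <<'E'
from h import *
s=status.observe();print(s['position'],s['tool_rot'].round(4),s['q'].round(1),s['ft_force'])
d=grab('scene','5');cv2.imwrite('pics/s5.png',cv2.resize(d['pixels'][100:230,200:360,::-1],None,fx=4.5,fy=4.5,interpolation=cv2.INTER_CUBIC))
d=grab('top','5');cv2.imwrite('pics/t5.png',cv2.resize(d['pixels'][150:290,180:340,::-1],None,fx=4,fy=4,interpolation=cv2.INTER_CUBIC))
E
```

```text
[0.47363752 0.29324357 0.07089195] [[ 9.903e-01 -1.393e-01 -1.500e-03]
 [-1.393e-01 -9.903e-01 -5.000e-04]
 [-1.400e-03  7.000e-04 -1.000e+00]] [ 19.6  32.   86.3   0.   61.8 117.6] [ 0.2809655   0.10935153 -1.66311291]
```

View pics/s5.png

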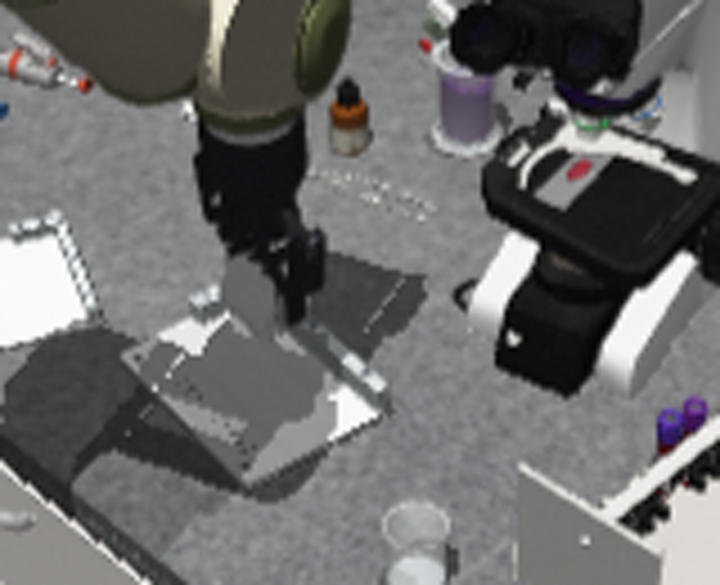

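View pics/t5.png

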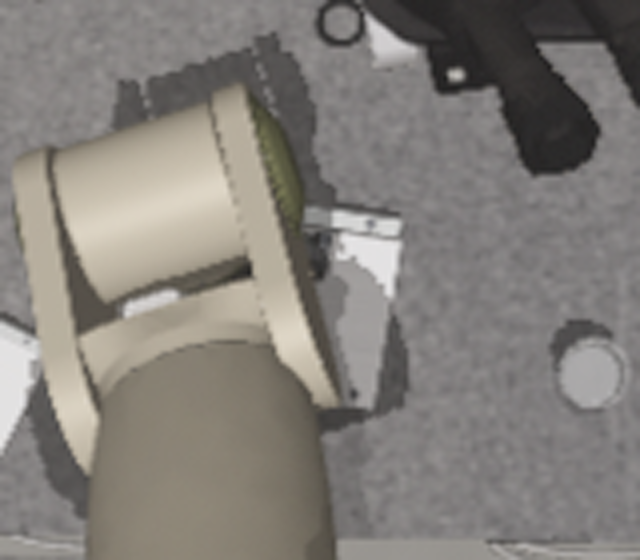

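Call:
play_rows --targets "0 0 0.02 0 0.5;0 0 0.035 0 0.5;0 0 0.045 0 0.5;0 0 0.052 0 0.5;0 0 0.052 0 0.5"

```text
time_s: 6.6
position: [0.4739, 0.2933, 0.0189]
tool_rot: [[0.99, -0.139, -0.0], [-0.139, -0.99, -0.0], [-0.0, 0.0, -1.0]]
ft_force: [0.6, 0.4, -2.3]
grip_width: 0.0591
```

Call:
play_rows --targets "0 0 0.002 0 0.5;0 0 0.004 0 0.5;0 0 0.006 0 0.5;0 0 0.006 0 0.5"

```text
time_s: 7.0
position: [0.4738, 0.2933, 0.0129]
tool_rot: [[0.99, -0.139, -0.0], [-0.139, -0.99, 0.0], [-0.0, 0.0, -1.0]]
ft_force: [-0.1, 0.6, -1.8]
grip_width: 0.0594
```

Call:
play_rows --targets "0 0 0.001 0 0.5;0 0 0.002 0 0.5;0 0 0.002 0 0.5"

```text
time_s: 7.3
position: [0.474, 0.2934, 0.0116]
tool_rot: [[0.99, -0.139, 0.001], [-0.139, -0.99, 0.0], [0.001, -0.0, -1.0]]
ft_force: [-1.8, -0.6, 4.2]
grip_width: 0.0592
```

Call:
play_rows --targets "0 0 0 0 0.35;0 0 0 0 0.15;0 0 0 0 0;0 0 0 0 0;0 0 0 0 0"

```text
time_s: 7.8
position: [0.4739, 0.2933, 0.0109]
tool_rot: [[0.99, -0.139, -0.0], [-0.139, -0.99, 0.0], [-0.0, -0.0, -1.0]]
ft_force: [-0.1, -0.7, -0.5]
grip_width: 0.0853
```

Call:
play_rows --targets "0 0 -0.01 0 0;0 0 -0.03 0 0;0 0 -0.06 0 0;0 0 -0.09 0 0;0 0 -0.09 0 0"

```text
time_s: 8.3
position: [0.4756, 0.2941, 0.1054]
tool_rot: [[0.99, -0.139, 0.007], [-0.139, -0.99, 0.003], [0.007, -0.004, -1.0]]
ft_force: [0.8, -0.9, 0.5]
grip_width: 0.0857
```

Call:
play_rows --targets "-0.03 0 0 0 0.3;-0.07 0 0 0 0.6;-0.09 0 0 0 1;-0.09 0 0 0 1;-0.09 0 0 0 1"

```text
time_s: 8.8
position: [0.3853, 0.306, 0.1012]
tool_rot: [[0.99, -0.139, 0.001], [-0.139, -0.99, 0.0], [0.001, -0.0, -1.0]]
ft_force: [0.2, 0.9, 0.4]
grip_width: 0.0123
```

```bash
python3 - <<'E'
from h import *
s=status.observe();print(s['position'],s['grip_width'],s['ft_force'])
d=grab('scene','6');cv2.imwrite('pics/s6.png',cv2.resize(d['pixels'][120:220,210:320,::-1],None,fx=6,fy=6,interpolation=cv2.INTER_CUBIC))
d=grab('top','6');cv2.imwrite('pics/t6.png',cv2.resize(d['pixels'][180:260,190:300,::-1],None,fx=6,fy=6,interpolation=cv2.INTER_CUBIC))
E
```

```text
[0.38525201 0.30601674 0.10119711] 0.012292401348193932 [0.20431371 0.91778699 0.368691  ]
```

View pics/s6.png

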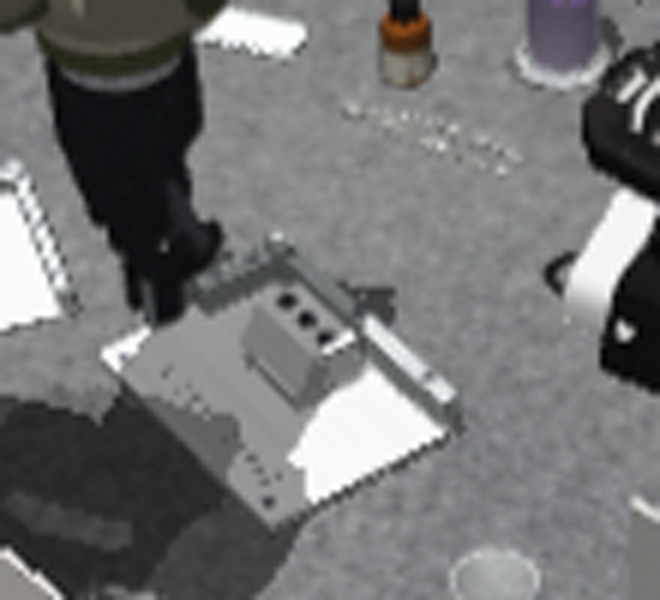

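View pics/t6.png

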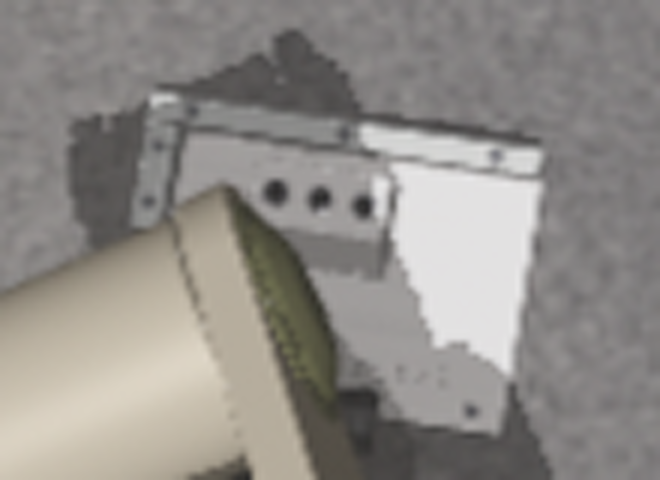

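The block lies flat with its bevel away from the fence, about 10 mm clear of the fence and about 40 mm from the stop. In the enlarged top crop its marks are at (275,192), (319,199) and (362,207). I'll work out its position.

```bash
python3 - <<'E'
from h import *
t=load('top','6');s=load('scene','6')
bx=np.array([.9903,-.1392]);by=np.array([.1392,.9903])
P=[]
for (a,b),(c,e) in zip(((275,192),(319,199),(362,207)),((288,300),(307,320),(325,338))):
    pt=((a+.5)/6-.5+190,(b+.5)/6-.5+180);ps=((c+.5)/6-.5+210,(e+.5)/6-.5+120)
    X,er=tri(t,pt,s,ps);Y=plane(t,*pt,.044);P.append(Y);print(X.round(4),round(er,4),Y.round(4),'board',(Y[:2]@bx).round(4),(Y[:2]@by).round(4))
v=P[0]-P[2];print(np.degrees(np.arctan2(v[1],v[0]))-90)
E
```

```text
[0.4813 0.3136 0.0415] 0.0008 [0.4808 0.3134 0.044 ] board 0.4325 0.3773
[0.4785 0.2941 0.04  ] 0.0005 [0.4779 0.2936 0.044 ] board 0.4324 0.3573
[0.475  0.2747 0.0406] 0.0002 [0.4746 0.2743 0.044 ] board 0.4319 0.3377
-8.892200440727521
```

Call:
play_rows --targets "0.02 0 0.03 0 1;0.02 0 0.06 0 1;0.02 0 0.08 0 1;0.02 0 0.086 0 1;0.02 0 0.086 0 1"

```text
time_s: 9.4
position: [0.405, 0.3028, 0.0144]
tool_rot: [[0.99, -0.14, -0.001], [-0.14, -0.99, -0.0], [-0.001, 0.001, -1.0]]
ft_force: [-0.6, -0.8, 1.4]
grip_width: -0.0
```

Call:
play_rows --targets "0.01 0 0 0 1;0.02 0 0 0 1;0.025 0 0 0 1;0.028 0 0 0 1;0.03 0 0 0 1"

```text
time_s: 9.9
position: [0.4346, 0.2988, 0.0152]
tool_rot: [[0.99, -0.139, 0.0], [-0.139, -0.99, 0.0], [0.0, -0.0, -1.0]]
ft_force: [-0.0, -0.1, -0.7]
grip_width: 0.0001
```

Call:
play_rows --targets "0.002 0 0 0 1;0.004 0 0 0 1;0.006 0 0 0 1;0.008 0 0 0 1;0.01 0 0 0 1"

```text
time_s: 10.4
position: [0.4441, 0.2975, 0.0149]
tool_rot: [[0.99, -0.139, -0.0], [-0.139, -0.99, -0.0], [-0.0, 0.0, -1.0]]
ft_force: [-0.7, 0.0, 0.7]
grip_width: 0.0
```

Call:
play_rows --targets "0.001 0 0 0 1;0.002 0 0 0 1;0.003 0 0 0 1;0.004 0 0 0 1;0.004 0 0 0 1"

```text
time_s: 10.9
position: [0.4483, 0.2969, 0.0149]
tool_rot: [[0.99, -0.139, 0.0], [-0.139, -0.99, 0.0], [0.0, -0.0, -1.0]]
ft_force: [-0.0, 0.1, -0.8]
grip_width: 0.0002
```

Call:
play_rows --targets "0.001 0 0 0 1;0.002 0 0 0 1;0.003 0 0 0 1;0.004 0 0 0 1;0.004 0 0 0 1"

```text
time_s: 11.4
position: [0.45, 0.2965, 0.0147]
tool_rot: [[0.99, -0.139, -0.005], [-0.139, -0.99, -0.0], [-0.004, 0.001, -1.0]]
ft_force: [-7.6, 1.9, 4.8]
grip_width: 0.0002
```

Call:
play_rows --targets "-0.01 0 0 0 1;-0.02 0 0 0 1;-0.02 0 -0.02 0 1;-0.02 0.04 -0.05 0 1;-0.02 0.068 -0.05 0 1"

```text
time_s: 11.9
position: [0.4233, 0.2315, 0.0676]
tool_rot: [[0.99, -0.138, 0.006], [-0.138, -0.99, 0.001], [0.006, -0.002, -1.0]]
ft_force: [-0.5, 0.1, -0.2]
grip_width: -0.0
```

Call:
play_rows --targets "0.03 0 0 0 1;0.05 0 0 0 1;0.05 0 0.02 0 1;0.05 0 0.045 0 1;0.05 0 0.049 0 1"

```text
time_s: 12.4
position: [0.4708, 0.2246, 0.014]
tool_rot: [[0.99, -0.139, -0.004], [-0.139, -0.99, -0.001], [-0.004, 0.001, -1.0]]
ft_force: [-0.0, 1.1, 0.8]
grip_width: -0.0
```

```bash
python3 - <<'E'
from h import *
s=status.observe();p=s['position'];bx=np.array([.9903,-.1392]);by=np.array([.1392,.9903]);print(p,p[:2]@bx,p[:2]@by,s['ft_force'])
d=grab('scene','7');cv2.imwrite('pics/s7.png',cv2.resize(d['pixels'][120:220,210:320,::-1],None,fx=6,fy=6,interpolation=cv2.INTER_CUBIC))
E
```

```text
[0.47077314 0.22460755 0.01402339] 0.43494126850727366 0.287960474980406 [-0.03511498  1.12780826  0.81740319]
```

View pics/s7.png

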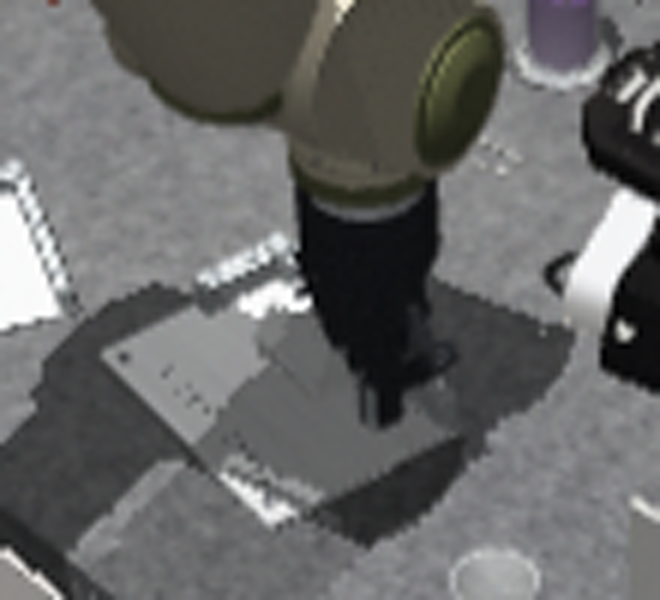

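Call:
play_rows --targets "0 -0.008 0 0 1;0 -0.015 0 0 1;0 -0.02 0 0 1;0 -0.024 0 0 1;0 -0.028 0 0 1"

```text
time_s: 12.95
position: [0.4762, 0.2531, 0.0163]
tool_rot: [[0.99, -0.139, 0.0], [-0.139, -0.99, 0.0], [0.0, -0.0, -1.0]]
ft_force: [0.4, -2.0, 1.0]
grip_width: 0.0002
```

Call:
play_rows --targets "0 -0.005 0 0 1;0 -0.01 0 0 1;0 -0.015 0 0 1;0 -0.02 0 0 1;0 -0.025 0 0 1"

```text
time_s: 13.45
position: [0.4797, 0.2778, 0.0159]
tool_rot: [[0.99, -0.139, -0.0], [-0.139, -0.99, -0.0], [-0.0, 0.0, -1.0]]
ft_force: [0.3, -0.8, 0.4]
grip_width: -0.0
```

Call:
play_rows --targets "0 -0.002 0 0 1;0 -0.004 0 0 1;0 -0.006 0 0 1;0 -0.008 0 0 1;0 -0.009 0 0 1"

```text
time_s: 13.95
position: [0.4809, 0.2864, 0.0159]
tool_rot: [[0.99, -0.139, 0.0], [-0.139, -0.99, 0.0], [0.0, -0.0, -1.0]]
ft_force: [-1.1, 0.1, -0.5]
grip_width: -0.0
```

Call:
play_rows --targets "0 -0.001 0 0 1;0 -0.002 0 0 1;0 -0.003 0 0 1;0 -0.004 0 0 1;0 -0.004 0 0 1"

```text
time_s: 14.45
position: [0.4815, 0.2904, 0.016]
tool_rot: [[0.99, -0.139, 0.0], [-0.139, -0.99, 0.0], [0.0, -0.0, -1.0]]
ft_force: [-0.8, -0.5, -0.1]
grip_width: 0.0001
```

Call:
play_rows --targets "0 -0.001 0 0 1;0 -0.002 0 0 1;0 -0.003 0 0 1;0 -0.003 0 0 1"

```text
time_s: 14.85
position: [0.4815, 0.2906, 0.016]
tool_rot: [[0.99, -0.139, -0.002], [-0.139, -0.99, -0.005], [-0.001, 0.005, -1.0]]
ft_force: [-1.9, -17.0, 5.8]
grip_width: -0.0001
```

Call:
play_rows --targets "0 0.008 0 0 1;0 0.025 0 0 1;0 0.04 -0.01 0 1;0 0.04 -0.04 0 1;0 0.04 -0.06 0 1"

```text
time_s: 15.35
position: [0.4767, 0.253, 0.0781]
tool_rot: [[0.99, -0.14, 0.001], [-0.14, -0.99, 0.001], [0.001, -0.001, -1.0]]
ft_force: [1.1, -0.2, 0.4]
grip_width: 0.0001
```

Call:
play_rows --targets "-0.05 0 -0.01 0 1;-0.1 0 -0.01 0 1;-0.1 0 -0.01 0 1"

```text
time_s: 15.65
position: [0.3717, 0.2673, 0.0866]
tool_rot: [[0.991, -0.137, -0.004], [-0.137, -0.991, -0.001], [-0.003, 0.001, -1.0]]
ft_force: [0.7, -0.2, 0.6]
grip_width: -0.0
```

```bash
python3 - <<'E'
from h import *
s=status.observe();p=s['position'];bx=np.array([.9903,-.1392]);by=np.array([.1392,.9903]);print(p,p[:2]@bx,p[:2]@by,s['ft_force'])
d=grab('scene','8');cv2.imwrite('pics/s8.png',cv2.resize(d['pixels'][120:220,210:320,::-1],None,fx=6,fy=6,interpolation=cv2.INTER_CUBIC))
d=grab('top','8');cv2.imwrite('pics/t8.png',cv2.resize(d['pixels'][180:260,190:300,::-1],None,fx=6,fy=6,interpolation=cv2.INTER_CUBIC))
E
```

```text
[0.37166    0.26726757 0.08664606] 0.3308512491467789 0.3164101442768495 [ 0.67776579 -0.15575645  0.64639532]
```

View pics/s8.png

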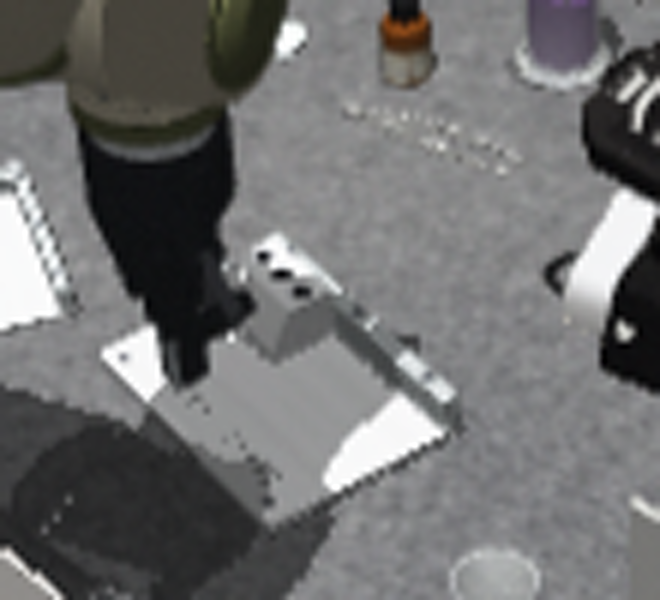

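View pics/t8.png

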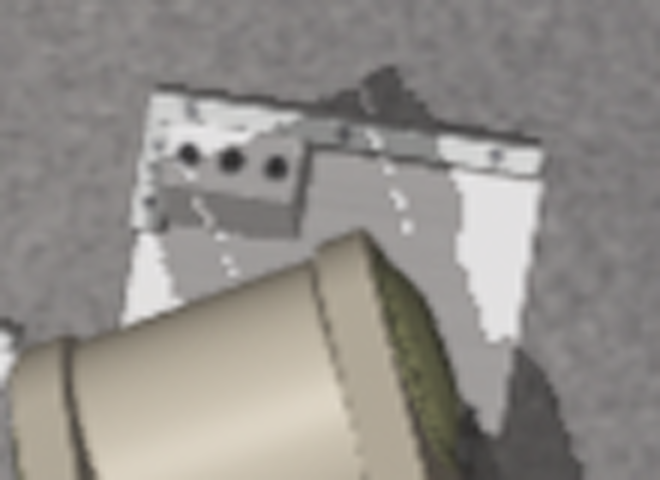

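Call:
play_rows --targets "0 -0.04 0 0 1;0.02 -0.081 0 0 1;0.05 -0.081 0.02 0 1;0.06 -0.081 0.045 0 1;0.06 -0.081 0.05 0 1"

```text
time_s: 16.25
position: [0.4494, 0.3385, 0.0337]
tool_rot: [[0.99, -0.141, -0.002], [-0.141, -0.99, -0.001], [-0.002, 0.001, -1.0]]
ft_force: [-0.1, 0.6, -0.1]
grip_width: -0.0002
```

Call:
play_rows --targets "0 0 0 0 1;0 0 0 0 1"

```text
time_s: 16.45
position: [0.4482, 0.3395, 0.037]
tool_rot: [[0.99, -0.139, 0.001], [-0.139, -0.99, 0.001], [0.001, -0.001, -1.0]]
ft_force: [0.1, 0.1, 0.6]
grip_width: -0.0003
```

```bash
cat > st.py <<'E'
from h import *
s=status.observe();p=s['position'];bx=np.array([.9903,-.1392]);by=np.array([.1392,.9903]);f=s['ft_force']
print(s['time_s'],'board xy',(p[:2]@bx).round(4),(p[:2]@by).round(4),'z',p[2].round(4),'F bx,by,z',(f[:2]@bx).round(1),(f[:2]@by).round(1),f[2].round(1))
E
python3 st.py
```

```text
16.45 board xy 0.3966 0.3985 z 0.037 F bx,by,z 0.1 0.1 0.6
```

Call:
play_rows --targets "0.004 0 0.001 0 1;0.008 0 0.002 0 1;0.011 0 0.003 0 1;0.0125 0 0.003 0 1;0.0125 0 0.003 0 1"

```text
time_s: 16.95
position: [0.4606, 0.3376, 0.033]
tool_rot: [[0.99, -0.139, 0.0], [-0.139, -0.99, 0.0], [0.0, -0.0, -1.0]]
ft_force: [0.1, -0.7, -0.5]
grip_width: 0.0
```

Call:
play_rows --targets "0.0009 0 0.0005 0 1;0.0017 0 0.001 0 1;0.0026 0 0.0015 0 1;0.0026 0 0.0015 0 1"

```text
time_s: 17.35
position: [0.463, 0.3373, 0.0314]
tool_rot: [[0.99, -0.139, -0.0], [-0.139, -0.99, -0.0], [-0.0, 0.0, -1.0]]
ft_force: [0.4, 0.0, 0.3]
grip_width: -0.0
```

```bash
python3 st.py
```

```text
17.35 board xy 0.4116 0.3984 z 0.0314 F bx,by,z 0.4 0.1 0.3
```

Call:
play_rows --targets "0.0009 0 0.0003 0 1;0.0017 0 0.0006 0 1;0.0026 0 0.001 0 1;0.0026 0 0.001 0 1"

```text
time_s: 17.75
position: [0.464, 0.3371, 0.0309]
tool_rot: [[0.99, -0.139, -0.003], [-0.139, -0.99, -0.0], [-0.003, 0.0, -1.0]]
ft_force: [-7.9, 1.0, 8.8]
grip_width: -0.0001
```

```bash
python3 st.py
```

```text
17.75 board xy 0.4126 0.3985 z 0.0309 F bx,by,z -7.9 -0.1 8.8
```

Call:
play_rows --targets "0.001 0 0 0 1;0.002 0 0 0 1;0.003 0 0 0 1;0.003 0 0 0 1"

```text
time_s: 18.15
position: [0.4642, 0.3371, 0.0308]
tool_rot: [[0.99, -0.139, -0.009], [-0.139, -0.99, -0.0], [-0.008, 0.002, -1.0]]
ft_force: [-19.3, 3.7, 15.9]
grip_width: -0.0004
```

```bash
python3 st.py
```

```text
18.15 board xy 0.4128 0.3984 z 0.0308 F bx,by,z -19.6 1.0 15.9
```

Call:
play_rows --targets "0 0 0 0 1;0 0 0 0 1;0 0 0 0 1;0 0 0 0 1;0 0 0 0 1"

```text
time_s: 18.65
position: [0.4642, 0.3371, 0.0309]
tool_rot: [[0.99, -0.139, -0.008], [-0.139, -0.99, -0.0], [-0.008, 0.001, -1.0]]
ft_force: [-19.0, 3.8, 14.2]
grip_width: -0.0002
```

```bash
python3 - <<'E'
from h import *
d=grab('scene','9');cv2.imwrite('pics/s9.png',cv2.resize(d['pixels'][120:220,210:320,::-1],None,fx=6,fy=6,interpolation=cv2.INTER_CUBIC))
d=grab('top','9');cv2.imwrite('pics/t9.png',cv2.resize(d['pixels'][180:260,190:300,::-1],None,fx=6,fy=6,interpolation=cv2.INTER_CUBIC))
E
python3 st.py
```

```text
18.75 board xy 0.4128 0.3984 z 0.0308 F bx,by,z -18.9 1.8 15.2
```

View pics/s9.png

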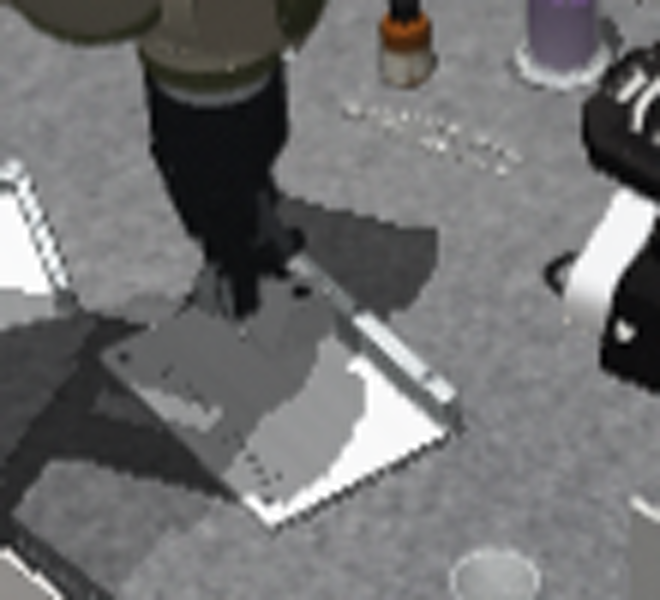

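View pics/t9.png

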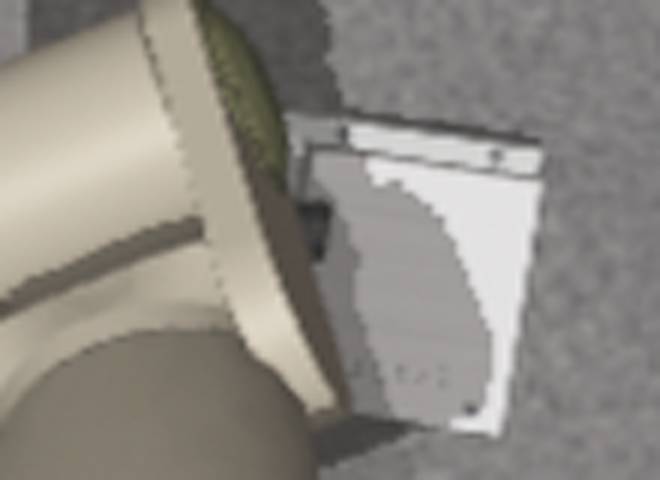

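The right-hand mark is still at scene crop (300,290) and the block's free end at top crop about (305,150). Both match the earlier home picture, and the force is steady, so I'm handing it in.

```bash
python3 - <<'E'
from rig import env
print(env.close_job())
E
```

```text
the job is handed in; nothing more can be done
None
```

The job is handed in at about 19 s of the 72 s, with the block home in the corner and the arm still pushing on the bevel. I gripped the silver block by its ends and laid it flat on the larger board, bevel away from the fence. After letting go, I slid it to the fence (contact at about 8 N) and then to the stop (17 N). The last move was the slanted push on the bevel with shut fingers.

**Last checks:**
- **Push:** steady over the last 0.6 s, at about 19 N towards the fence and 15 N down.
- **Position:** the visible mark and free end stayed within a pixel or so of the home picture. In the last two pictures the gripper and arm hid most of the block, so the stop end and fence contact could not be seen directly. They rest on the earlier contact forces and the picture taken before the push.
- **Other objects:** my path kept clear of the beaker, jar and marker, but I did not check them one by one at the end.

**Disagreements:**
- The heights measured from two views came out 2–3 mm low: block top 32 mm instead of 34, plate about 7–8 mm instead of 10. Depth readings and touch fitted the stated heights.
- Estimates of the fence angle ranged from 7.2 to 8.6 degrees; I used 8.
- The marks on the released block read about 1 degree off that angle, which I put down to pixel rounding.

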